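# True the moulder fence and put the setting blocks away

### The arm

A 7-joint arm with a two-finger parallel gripper is mounted at the origin on the work surface. World frame = base frame: x ahead of the robot, y to its left, z up, the work surface at z = 0. Lengths are in m, angles in degrees, forces in N, time in s.
With the tool pointing down it reaches from about 0.425 to 0.875 m from the base axis. Payload 4.7 kg.
Tool frame: the origin (TCP) lies at the centre of the arm's flange, where the gripper is bolted on; the fingertips stand 182 mm ahead of it and the grasp point (between the pads) lies 164 mm ahead of it (env.grip_depth is the distance from the TCP to the grasp point, in m); z points along the fingers, y is the line along which they close (so a half turn about z gives the same grasp; the last joint's range is limited). The gripper opens to 87 mm and grips with 3 to 60 N. Pads are 19 mm wide; open, the fingers measure 117 mm over their backs; the gripper's body (75 mm by 190 mm) begins 51 mm behind the grasp point.
Start: joints at [74.605, 18.392, -4.016, 83.108, 1.295, 78.541, -3.26], TCP at [0.181, -0.624, 0.405] pointing down, gripper open.
Joint ranges: [-163.93, 163.93], [-17.29, 119.83], [-79.2, 71.16], [3.27, 140.29], [-89.18, 269.18], [5.43, 117.66], [-154.24, 154.24]. Speed limits (degrees/s): [147.25, 147.25, 180, 180, 180, 180, 180].

### API

Orientations are given as [roll, pitch, yaw] about the fixed x, y, z axes, in that order (R = Rz(yaw) Ry(pitch) Rx(roll)).
In Python, from cell import env gives the robot as it stands. The module is installed in compiled form; this text tells all that it offers.
- The arm moves only by the tool send_rows, never from a script. Its arguments are lists of equal length, an entry for each row: "xyz": the shift along the tool's x, y, z in m, a list of three; "rotation": the turn, a rotation vector about the tool's x, y, z in rad, a list of three; "jaw": the opening, from 0 (shut) to 1 (fully open). A call has 1 to 20 rows; each row shifts and turns the commanded pose from where the row before left it, along the tool's axes as they then stand; what a row does not reach is not made up. A row lasts 1/10 s, in which the tool goes at most 50 mm and 8.59 degrees, less where a joint would pass 70% of its speed; a pose out of reach is approached as far as the arm can. A call is refused whole if a number of a shift passes 0.05 or a number of a turn 0.15, either way. A call with a gripper value outside its range is refused whole. The fingers move at their own pace and stop on an object; "newtons" is the grip in N (left out, the last holds). Time passes only in rows, so rows that do not move let the fingers close. It gives the time, the measured TCP pose, the force, the opening and the grip force at its end, in the units of the state.
- env.get_obs(): the state, without advancing time (a new reading comes with each control period).
- env.read_camera(name): name is "scene" or "top" or "wrist"; returns a dict with "image" (384x512x3 uint8, blue, green, red), "fx", "fy", "cx", "cy" (pixels), "distortion" ([k1, k2, p1, p2, k3] as OpenCV has them; the pictures are not rectified), "R" (3x3) and "t" (3): a world point X has camera coordinates R X + t. Camera axes: x right, y down, z forward; pixel columns grow to the right and rows downward; lengths in m; the calibration is good to about 2 mm. A picture is of the moment at which its call begins. There is no depth.
- env.sign_off(): hands the job in; it is judged then, once.
The state is a dict: "time_s": time; "qpos": joint angles; "joint_velocities": joint speeds; "effort": joint torques, N m; "tool_pos": TCP position; "tool_rot": TCP orientation; "force": force on the tool from outside, world axes, zero at the start; "wrist_torque": the same for the moment, N m; "grip_width": finger opening in m; "grasp_force": force on a finger pad.
Only numpy, scipy, OpenCV 4.12 (cv2) and the standard library are available. Lean on these libraries where they do the work, as an engineer would, in place of code of your own. Each camera call takes 0.05 s, during which the arm holds its last target. There are 200 camera calls.

### The job

Finish setting up the moulder fence: stand every setting block left out on the machine table back upright in the rack slot with the label of its colour, and lay the straightedge flat on the table, its plain edge (away from the blue rib) pressed flush against both fence plates, centred on the cutter opening to within a few centimetres, so that the loose right-hand plate is pushed back into line. Only once it lies flush, swing the red fence lever fully over to the left to lock, and leave the straightedge lying flush there. Leave the other things on the table alone (left and right are as the robot sees them).

Things in the scene. Friction and masses are not known exactly. Their poses are not given: they have to be found in the camera images.
- block_red: Loose grey metal setting block standing upright, red top layer (14 mm); 46 mm along its own x, 32 mm along its own y, 36 mm tall, 0.11-0.23 kg. Origin: centre of its underside, z up. May be absent (None).
- block_yellow: Loose grey metal setting block standing upright, yellow top layer (14 mm); 46 mm along its own x, 32 mm along its own y, 38 mm tall, 0.11-0.23 kg. Origin: centre of its underside, z up. May be absent (None).
- block_green: Loose grey metal setting block standing upright, green top layer (14 mm); 46 mm along its own x, 32 mm along its own y, 40 mm tall, 0.11-0.23 kg. Origin: centre of its underside, z up. May be absent (None).
- block_white: Loose grey metal setting block standing upright, white top layer (14 mm); 46 mm along its own x, 32 mm along its own y, 42 mm tall, 0.11-0.23 kg. Origin: centre of its underside, z up. May be absent (None).
- block_black: Loose grey metal setting block standing upright, black top layer (14 mm); 46 mm along its own x, 32 mm along its own y, 44 mm tall, 0.11-0.23 kg. Origin: centre of its underside, z up. May be absent (None).
- slot_red (a point): Centre of the floor of the rack slot labelled red; 6 mm above the table, 20 mm deep, 56 mm along this x by 42 mm along this y: a block goes in with its long side along x, either way round, 5 mm play all round. x is horizontal; the red label lies on the rack's ledge 48 mm in -x. Slots are 48 mm apart along y, in a different colour order each time.
- slot_yellow (a point): Centre of the floor of the rack slot labelled yellow; 6 mm above the table, 20 mm deep, 56 mm along this x by 42 mm along this y: a block goes in with its long side along x, either way round, 5 mm play all round. x is horizontal; the yellow label lies on the rack's ledge 48 mm in -x. Slots are 48 mm apart along y, in a different colour order each time.
- slot_green (a point): Centre of the floor of the rack slot labelled green; 6 mm above the table, 20 mm deep, 56 mm along this x by 42 mm along this y: a block goes in with its long side along x, either way round, 5 mm play all round. x is horizontal; the green label lies on the rack's ledge 48 mm in -x. Slots are 48 mm apart along y, in a different colour order each time.
- slot_white (a point): Centre of the floor of the rack slot labelled white; 6 mm above the table, 20 mm deep, 56 mm along this x by 42 mm along this y: a block goes in with its long side along x, either way round, 5 mm play all round. x is horizontal; the white label lies on the rack's ledge 48 mm in -x. Slots are 48 mm apart along y, in a different colour order each time.
- slot_black (a point): Centre of the floor of the rack slot labelled black; 6 mm above the table, 20 mm deep, 56 mm along this x by 42 mm along this y: a block goes in with its long side along x, either way round, 5 mm play all round. x is horizontal; the black label lies on the rack's ledge 48 mm in -x. Slots are 48 mm apart along y, in a different colour order each time.
- rack: Wooden setting-block rack, fixed, 96 x 246 x 26 mm (its x, y, z), five open slots in a row along its y, ledge with the coloured labels on its -x side. Origin: centre of its underside.
- straightedge: Loose aluminium straightedge lying flat: plate 70 (its x) x 300 (its y) x 8 mm, 0.36-0.6 kg, with a blue grip rib along its whole length, 16 mm wide, from 8 to 30 mm above the underside, rib middle at x = -17 mm. Plain working edge at x = +35 mm, back edge at x = -35 mm. Origin: centre of its underside, z up.
- edge_left (a point): Left (+y) end of the straightedge's plain working edge, 4 mm above its underside: its x +35 mm, y +150 mm.
- edge_right (a point): Right (-y) end of the straightedge's plain working edge, 4 mm above its underside: its x +35 mm, y -150 mm.
- fence: Fixed two-part fence at the far side: two upright wooden plates 265 long, 20 thick, 72 mm high, left (infeed) y = +35 to +300, right (outfeed) y = -35 to -300 mm, either side of the cutter opening. Origin: on the table, middle of the opening, in the face of the infeed plate; faces look to -x, x points behind. Cream dust hood, 110 mm high, behind the opening (x > 35, |y| < 75 mm).
- outfeed (a joint): How far the right-hand (outfeed) fence plate stands forward (to the fence's -x) of the infeed plate, m: 0 = in line, against its back stop; up to 0.012. It starts 4 to 10 mm forward, slides stiffly (about 2 N) straight back when pushed and stays where it is left.
- lock (a joint): Angle of the fence's red cam lever, rad: 0 to 0.2 = open, leaning to the right (fence -y); 1.6 = locked, leaning to the left (+y), at its stop; upright at 0.8. It turns about an axis parallel to the fence's x, needs about 2 N at the grip and stays where it is left. The lever is 80 mm long, 18 mm wide along the axis, 16 mm thick.
- lock_tip (a point): Free end of the red cam lever, 80 mm from the pivot; moves with the lever.
- lock_pivot (a point): Pivot of the red cam lever: behind the right fence plate, 47 mm behind the face, 165 mm right of the opening's middle, 65 mm above the table. x, y, z axes are the fence's.
- cutter: Bystander: aluminium cutter head, 72 mm across, 44 mm high, standing at the right. Origin under its centre.
- tape: Bystander: grey tape measure, 62 x 36 x 60 mm, near the robot at the right. Origin under its centre.
- spanner: Bystander: steel spanner 170 mm long, lying near the robot.
- wax: Bystander: steel wax tin, 68 mm across, 45 mm high, behind the rack. Origin under its centre.
Mind the look-alikes: they are no part of the job. What is shaped like the block_green but purple is not meant.

How it is judged:
By the outcome, as a careful person would: the job done as asked, in the order asked, and still so for the second after the job is handed in, with the robot touching nothing.
Of block_red, block_yellow, block_green, block_white, block_black only 3 to 5 are there at a start; the rules pass over those that are not, and their reading is None.
At some moment in a run one of straightedge, block_red, block_yellow, block_green, block_white, block_black may be knocked a few centimetres aside while the robot is not near it.
It also fails if it takes over 210 s, if anything falls off the work surface, if the arm or the gripper's body presses on something with over 40 N, if the wrist force passes 120 N, or if a joint passes its speed limit or range.

## Working session

There is one attempt and no reset: what is moved stays moved. The work goes in short steps, Python scripts to look and compute and a tool call to move; the robot and the scene stay as the last step left them, time stands still between calls to the robot, and variables do not carry over. Pictures are saved under pics/ and viewed, at most 14 in all, crops included, and the job is handed in when it is done.

Besides the shell and the picture viewer there is one more tool, called as a command line: name --argument value ..., lists and objects as JSON in quotes. send_rows: Moves the arm, as the interface text tells. Its arguments: {"type":"object","properties":{"xyz":{"type":"array"},"rotation":{"type":"array"},"jaw":{"type":"array"},"newtons":{"type":"number"}},"required":["xyz","rotation","jaw"]}

```bash
mkdir -p pics; python3 - <<'E'
from cell import env
import cv2
o=env.get_obs(); print({k:o[k] for k in('time_s','tool_pos','tool_rot','grip_width','force')}, env.grip_depth)
for n in('scene','top'):
    c=env.read_camera(n); cv2.imwrite(f'pics/{n}0.png',c['image'])
    print(n,c['fx'],c['fy'],c['cx'],c['cy'],c['distortion'],c['R'],c['t'])
    cv2.imwrite(f'pics/{n}0b.png',cv2.resize(c['image'],(800,600),interpolation=cv2.INTER_CUBIC))
E
```

```text
{'time_s': 0.0, 'tool_pos': array([ 0.18130384, -0.62399653,  0.4036585 ]), 'tool_rot': array([-1.79890126e+02,  4.80945070e-03,  1.62055186e+01]), 'grip_width': 0.0867916924624047, 'force': array([ 0.95269628, -1.67007993,  0.76328308])} 0.1635
scene 407.8889327051344 407.8889327051344 254.9953440419941 191.79435027593485 [0.00342911 0.         0.         0.         0.        ] [[-0.80330576  0.59552917  0.00669834]
 [ 0.42073354  0.57541349 -0.70134343]
 [-0.42152479 -0.560575   -0.71279206]] [ 0.41610062 -0.16054104  1.36526108]
top 372.56233014579306 372.56233014579306 251.65206591369366 192.05651802987825 [-0.05625424  0.          0.          0.          0.        ] [[-0.00432883 -0.99996114 -0.00767957]
 [-0.99439182  0.00511599 -0.10563489]
 [ 0.10567007  0.00717923 -0.99437533]] [0.00955582 0.53517172 1.03187921]
```

View pics/top0b.png

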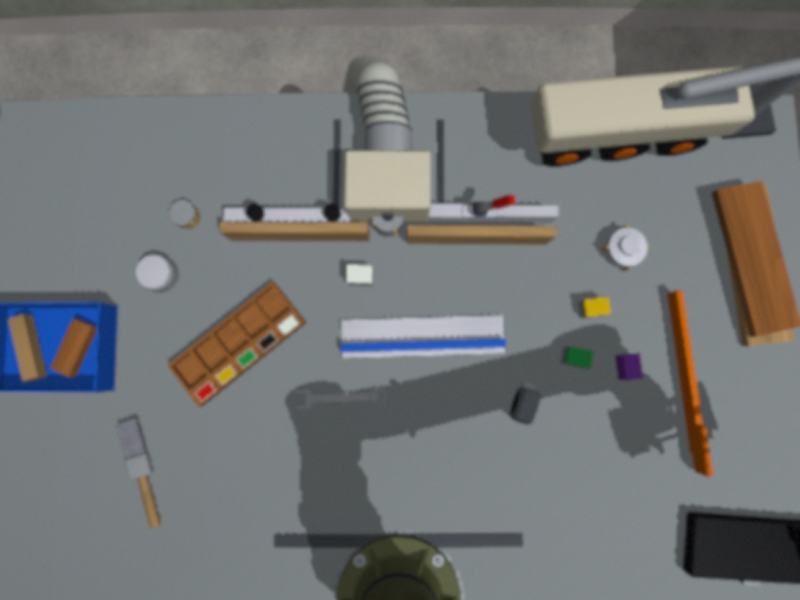

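View pics/scene0b.png

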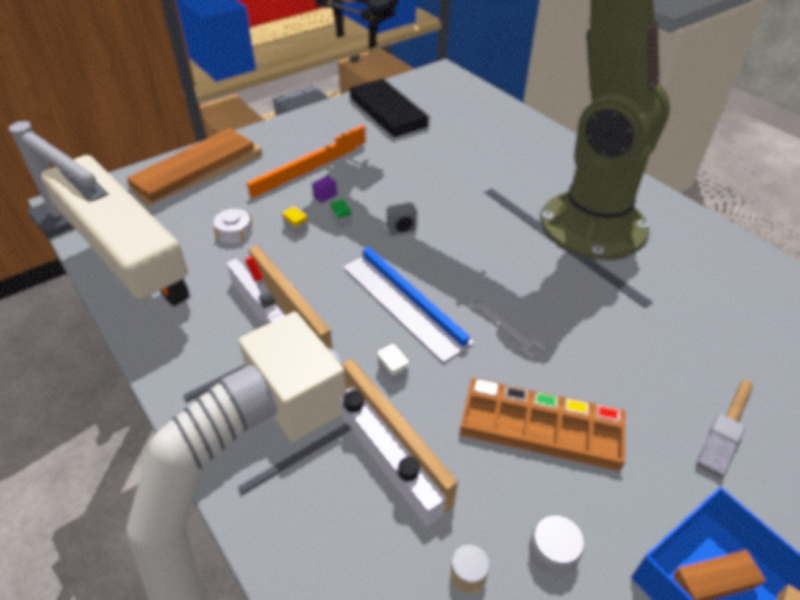

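```bash
cat > h.py <<'E'
from cell import env
import cv2, numpy as np
from scipy.spatial.transform import Rotation as Rn
def cam(n):
    c=env.read_camera(n); c['K']=np.array([[c['fx'],0,c['cx']],[0,c['fy'],c['cy']],[0,0,1]]); c['hsv']=cv2.cvtColor(c['image'],cv2.COLOR_BGR2HSV); c['name']=n
    c['R']=np.array(c['R']);c['t']=np.array(c['t']);c['distortion']=np.array(c['distortion']); return c
def rays(c,p):
    u=cv2.undistortPoints(np.array(p,float).reshape(-1,1,2),c['K'],c['distortion']).reshape(-1,2)
    return -c['R'].T@c['t'], np.c_[u,np.ones(len(u))]@c['R']
def onz(c,p,z):
    o,d=rays(c,p); return (o+d*((z-o[2])/d[:,2])[:,None])[:,:2]
def px(c,X):
    return cv2.projectPoints(np.array(X,float).reshape(-1,1,3),cv2.Rodrigues(c['R'])[0],c['t'],c['K'],c['distortion'])[0].reshape(-1,2)
def blobs(c,lo,hi,amin=30,box=None):
    m=cv2.inRange(c['hsv'],lo,hi)
    if box: k=np.zeros_like(m); k[box[1]:box[3],box[0]:box[2]]=255; m&=k
    cs,_=cv2.findContours(m,cv2.RETR_EXTERNAL,cv2.CHAIN_APPROX_NONE)
    return sorted([x for x in cs if cv2.contourArea(x)>=amin],key=cv2.contourArea,reverse=True)
def cen(k):
    m=cv2.moments(k); return np.array([m['m10']/m['m00'],m['m01']/m['m00']])
def rect(c,k,z):
    """min-area rectangle of contour k seen on plane z: centre, (long,short), yaw of long side (deg)"""
    (x,y),(w,h),a=cv2.minAreaRect((onz(c,k.reshape(-1,2),z)*1000).astype(np.float32))
    if w<h: w,h,a=h,w,a+90
    return np.round([x/1000,y/1000,w/1000,h/1000,(a+90)%180-90],4)
COL=dict(red=((0,150,70),(6,255,255)),yellow=((20,130,80),(32,255,255)),green=((50,110,30),(75,255,255)),purple=((130,80,20),(155,255,255)),
 blue=((105,140,60),(125,255,255)))
def state():
    o=env.get_obs(); print('t',round(o['time_s'],2),'tcp',np.round(o['tool_pos'],4),np.round(o['tool_rot'],2),'F',np.round(o['force'],1),'w',round(o['grip_width'],4),'g',round(o['grasp_force'],1)); return o
E
python3 - <<'E'
from h import *
c=cam('top');s=cam('scene')
for n,(lo,hi) in COL.items():
    for k in blobs(c,lo,hi,20): print(n,np.round(cen(k),1),cv2.contourArea(k),rect(c,k,.026 if n!='blue' else .03),rect(c,k,.04))
for k in blobs(c,(0,0,185),(180,60,255),20): print('white',np.round(cen(k),1),cv2.contourArea(k),rect(c,k,.026),rect(c,k,.042))
a=cv2.resize(c['image'][180:285,320:430],(440,420),interpolation=cv2.INTER_CUBIC)
b=cv2.resize(s['image'][100:160,170:280],(360,420),interpolation=cv2.INTER_CUBIC)
cv2.imwrite('pics/crop1.png',np.hstack([a,b]))
E
```

```text
red [322.3 128.4] 41.5 [ 7.20700e-01 -1.98600e-01  3.82000e-02  1.30000e-02 -7.39615e+01] [ 7.16800e-01 -1.95900e-01  3.77000e-02  1.29000e-02 -7.39615e+01]
red [130.8 250.1] 40.5 [ 3.71900e-01  3.50400e-01  2.66000e-02  1.55000e-02 -5.31948e+01] [ 3.72500e-01  3.45800e-01  2.62000e-02  1.53000e-02 -5.31948e+01]
yellow [381.2 196. ] 162.5 [ 5.22100e-01 -3.63900e-01  4.93000e-02  3.22000e-02 -8.51358e+01] [ 5.20800e-01 -3.59100e-01  4.87000e-02  3.17000e-02 -8.51358e+01]
yellow [143.9 239.5] 59.0 [ 4.01700e-01  3.13000e-01  3.00000e-02  1.83000e-02 -4.48589e+01] [ 4.02000e-01  3.08800e-01  2.96000e-02  1.81000e-02 -4.48589e+01]
green [370.1 228.2] 150.5 [ 4.30700e-01 -3.28300e-01  4.68000e-02  3.01000e-02  7.83242e+01] [ 4.30600e-01 -3.24000e-01  4.62000e-02  2.97000e-02  7.83242e+01]
green [157.2 228.8] 28.5 [ 4.32000e-01  2.75600e-01  2.21000e-02  1.22000e-02 -4.48601e+01] [ 4.31900e-01  2.72000e-01  2.18000e-02  1.21000e-02 -4.48601e+01]
purple [402.2 234.5] 203.0 [ 0.4121 -0.4195  0.0455  0.0422  5.8416] [ 0.4122 -0.414   0.0449  0.0416  5.8416]
blue [ 36.3 221.4] 4088.0 [  0.4536
[... 1312 characters left out ...]
0000e-02 8.96774e+01] [5.8260e-01 6.9300e-02 4.2600e-02 2.8600e-02 8.9678e+01]
white [339.  134.9] 137.5 [ 7.02500e-01 -2.34500e-01  1.25700e-01  1.49000e-02  8.99092e+01] [ 6.98200e-01 -2.31000e-01  1.23700e-01  1.47000e-02  8.99102e+01]
white [285.2 134.5] 90.5 [ 7.04500e-01 -9.05000e-02  5.24000e-02  1.79000e-02  8.97325e+01] [ 7.0020e-01 -8.9200e-02  5.1600e-02  1.7600e-02  8.9732e+01]
white [183.9 207.5] 57.0 [ 4.92200e-01  2.00000e-01  3.01000e-02  1.84000e-02 -4.48357e+01] [ 4.91200e-01  1.97000e-01  2.96000e-02  1.81000e-02 -4.48358e+01]
white [149.8 136.9] 40.5 [7.00200e-01 3.03200e-01 3.00000e-02 1.50000e-02 8.93823e+01] [6.96000e-01 2.98600e-01 2.95000e-02 1.47000e-02 8.93825e+01]
```

View pics/crop1.png

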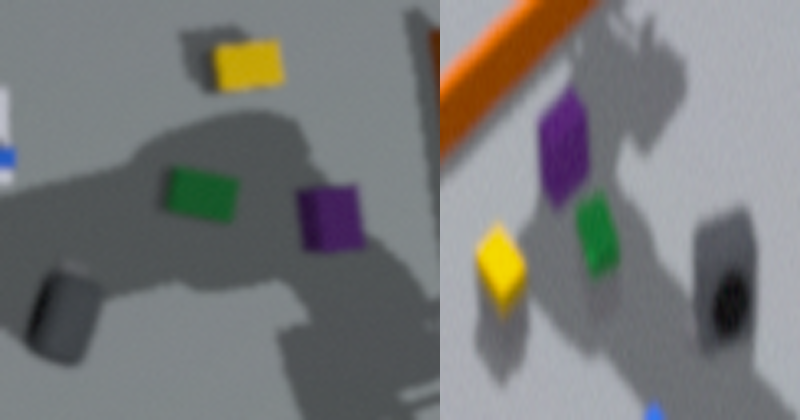

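Top view crop: yellow block (381,196) and green block (370,228) are rectangular blocks with 46×32 tops. Purple (402,234) is the look-alike and is not meant. The dark item at (335,258) is the tape measure, not the black block: the scene view shows its round black disc. The white block is at (230,175). So green, yellow and white are the three present; red and black are absent.

```bash
cat >> h.py <<'E'
def go(xyz,yaw):
    """turn about tool z (rad) to reach yaw, tool-axis shift after that turn; from the measured pose"""
    o=state(); R=Rn.from_euler('xyz',o['tool_rot'],degrees=True); T=Rn.from_euler('xyz',[180,0,yaw],degrees=True)
    rv=(R.inv()*T).as_rotvec(); d=np.array(xyz)-o['tool_pos']
    print('turn',np.round(rv,3),'then shift',np.round(T.inv().apply(d),4),'| shift before turn',np.round(R.inv().apply(d),4)); return rv
E
python3 - <<'E'
from h import *
go([.4306,-.324,.36],-12)
E
```

```text
t 0.2 tcp [ 0.1813 -0.6241  0.4041] [-1.7993e+02  1.0000e-02  1.6210e+01] F [0.1 0.4 0.2] w 0.0871 g 0.0
turn [-0.001  0.     0.492] then shift [ 0.1815 -0.3454  0.0441] | shift before turn [ 0.3231 -0.2185  0.0443]
```

send_rows --xyz '[[0,0,0],[0,0,0],[0,0,0],[0,0,0],[0.018,-0.0345,0.0045],[0.018,-0.0345,0.0045],[0.018,-0.0345,0.0045],[0.018,-0.0345,0.0045],[0.018,-0.0345,0.0045],[0.018,-0.0345,0.0045],[0.018,-0.0345,0.0045],[0.018,-0.0345,0.0045],[0.018,-0.0345,0.0045],[0.018,-0.0345,0.0045],[0,0,0],[0,0,0]]' --rotation '[[0,0,0.123],[0,0,0.123],[0,0,0.123],[0,0,0.123],[0,0,0],[0,0,0],[0,0,0],[0,0,0],[0,0,0],[0,0,0],[0,0,0],[0,0,0],[0,0,0],[0,0,0],[0,0,0],[0,0,0]]' --jaw '[1,1,1,1,1,1,1,1,1,1,1,1,1,1,1,1]'

```text
time_s: 1.8
tool_pos: [0.4295, -0.3233, 0.3596]
tool_rot: [180.0, 0.0, -11.8]
force: [-1.4, -1.2, -0.7]
grip_width: 0.087
grasp_force: 0.0
```

```bash
python3 - <<'E'
from h import *
c=cam('wrist'); state(); cv2.imwrite('pics/w1.png',c['image'])
print('campos',-c['R'].T@c['t'],c['R'],c['fx'],c['cx'],c['cy'])
for n in('yellow','green'):
  for k in blobs(c,*COL[n],100): print(n,cen(k),cv2.contourArea(k),rect(c,k,.04))
E
```

```text
t 1.85 tcp [ 0.4287 -0.3246  0.3597] [ 1.7996e+02  3.0000e-02 -1.2000e+01] F [ 0.  -0.4 -0.1] w 0.0867 g 0.0
campos [ 0.49604662 -0.33723182  0.33897307] [[-2.04548344e-01 -9.78856462e-01  2.76354268e-05]
 [-9.48151185e-01  1.98138981e-01  2.48496026e-01]
 [-2.43247416e-01  5.08032481e-02 -9.68632915e-01]] 320.9413457728441 251.59402227476718 192.5290316758155
yellow [390.68740088 305.99412628] 2837.5 [ 2.74300e-01 -4.21200e-01  3.09700e-01  1.91000e-02  7.81603e+01]
yellow [274.47746014  76.89243174] 1819.0 [ 5.19900e-01 -3.62800e-01  4.52000e-02  3.14000e-02 -8.26393e+01]
yellow [ 66.63858753 259.41374176] 783.5 [  0.39    -0.1239   0.065    0.0298 -22.6243]
yellow [436.87374077 258.80165659] 744.5 [ 0.3137 -0.4905  0.0653  0.0293  0.4065]
green [255.42887907 181.84812422] 1470.5 [ 4.30200e-01 -3.27200e-01  4.49000e-02  3.13000e-02  7.81957e+01]
```

View pics/w1.png

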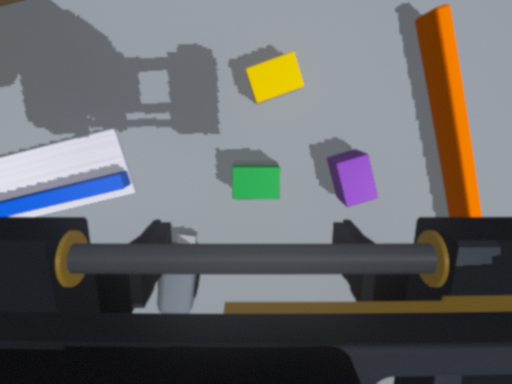

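The wrist view shows green at (255,182), yellow at (274,77) and purple at (355,178). Next I descend on green with the jaw part closed, to clear purple.

send_rows --xyz '[[0.002,0.0015,0.03],[0,0,0.03],[0,0,0.03],[0,0,0.02],[0,0,0.02],[0,0,0.015],[0,0,0.007],[0,0,0],[0,0,0],[0,0,0],[0,0,0],[0,0,0],[0,0,0],[0,0,0]]' --rotation '[[0,0,-0.003],[0,0,0],[0,0,0],[0,0,0],[0,0,0],[0,0,0],[0,0,0],[0,0,0],[0,0,0],[0,0,0],[0,0,0],[0,0,0],[0,0,0],[0,0,0]]' --jaw '[0.72,0.72,0.72,0.72,0.72,0.72,0.72,0.72,0.3,0.3,0.3,0.3,0.3,0.3]' --newtons 25

```text
time_s: 3.25
tool_pos: [0.4311, -0.3264, 0.2088]
tool_rot: [179.9, -0.1, -11.8]
force: [-0.7, -0.1, 5.2]
grip_width: 0.0455
grasp_force: 25.0
```

send_rows --xyz '[[0,0,-0.015],[0,0,-0.035],[0,0,-0.05],[0,0,-0.05],[0,0,0],[0,0,0],[0,0,0],[0,0,0],[0,0,0],[0,0,0],[0,0,0],[0,0,0],[0,0,0],[0,0,0],[0,0,0],[0,0,0],[0,0,0],[0,0,0],[0,0,0],[0,0,0]]' --rotation '[[0,0,0],[0,0,0],[0,0,0],[0,0,0],[0,0,-0.144],[0,0,-0.144],[0,0,-0.144],[0,0,-0.144],[0,0,-0.144],[0,0,-0.144],[0,0,-0.144],[0,0,-0.144],[0,0,-0.144],[0,0,-0.144],[0,0,-0.144],[0,0,-0.144],[0,0,-0.144],[0,0,0],[0,0,0],[0,0,0]]' --jaw '[0.3,0.3,0.3,0.3,0.3,0.3,0.3,0.3,0.3,0.3,0.3,0.3,0.3,0.3,0.3,0.3,0.3,0.3,0.3,0.3]'

```text
time_s: 5.25
tool_pos: [0.4306, -0.3258, 0.3578]
tool_rot: [-180.0, -0.0, 95.3]
force: [0.3, -0.6, -1.8]
grip_width: 0.0453
grasp_force: 25.0
```

```bash
python3 - <<'E'
from h import *
go([.4695,.3056,.36],128.65)
c=cam('top')
L=[]
for n in('red','yellow','green'):
    k=blobs(c,*COL[n],20,(115,190,195,262))
    if k: p=onz(c,[cen(k[0])],.026)[0]; print(n,p); L.append(p)
k=blobs(c,(0,0,185),(180,60,255),20,(165,190,200,225)); print('w',onz(c,[cen(k[0])],.026))
print('blk', [rect(c,k,.038) for k in blobs(c,*COL['yellow'],80)])
E
```

```text
t 5.25 tcp [ 0.4306 -0.3258  0.3578] [-1.7999e+02 -1.0000e-02  9.5310e+01] F [ 0.3 -0.6 -1.8] w 0.0453 g 25.0
turn [-0.    -0.    -0.582] then shift [ 0.4688  0.4247 -0.0022] | shift before turn [ 0.6251  0.0972 -0.0021]
red [0.37188871 0.3500997 ]
yellow [0.40178469 0.31318855]
green [0.4317393  0.27564949]
w [[0.49251804 0.20050425]]
blk [array([ 0.5197, -0.3502,  0.0312,  0.0288, -0.3429])]
```

send_rows --xyz '[[0.025,0.004,0],[0.0445,0.007,0],[0.0445,0.007,0],[0.0445,0.007,0],[0.0445,0.007,0],[0.0445,0.007,0],[0.0445,0.007,0],[0.0445,0.007,0],[0.0445,0.007,0],[0.0445,0.007,0],[0.0445,0.007,0],[0.0445,0.007,0],[0.0445,0.007,0],[0.0445,0.007,0],[0.022,0.002,0],[0,0,0],[0,0,0],[0,0,0],[0,0,0],[0,0,0]]' --rotation '[[0,0,0],[0,0,0],[0,0,0],[0,0,0],[0,0,0],[0,0,0],[0,0,0],[0,0,0],[0,0,0],[0,0,0],[0,0,0],[0,0,0],[0,0,0],[0,0,0],[0,0,0],[0,0,-0.145],[0,0,-0.145],[0,0,-0.145],[0,0,-0.145],[0,0,0]]' --jaw '[0.3,0.3,0.3,0.3,0.3,0.3,0.3,0.3,0.3,0.3,0.3,0.3,0.3,0.3,0.3,0.3,0.3,0.3,0.3,0.3]'

```text
time_s: 7.3
tool_pos: [0.468, 0.3058, 0.3576]
tool_rot: [-180.0, -0.0, 128.6]
force: [0.4, -0.3, -1.7]
grip_width: 0.0457
grasp_force: 25.0
```

```bash
python3 - <<'E'
from h import *
c=cam('wrist'); cv2.imwrite('pics/w2.png',c['image'])
for n in('red','yellow','green'):
    for k in blobs(c,*COL[n],40): print(n,cen(k).round(0),cv2.contourArea(k),rect(c,k,.026),rect(c,k,.19))
go([.4695,.3056,.26],128.65)
E
```

```text
red [198.  80.] 492.5 [ 3.70600e-01  3.48300e-01  2.73000e-02  1.56000e-02 -5.14984e+01] [ 4.00300e-01  3.53400e-01  1.29000e-02  7.40000e-03 -5.14995e+01]
yellow [332. 306.] 3938.5 [6.11400e-01 2.40800e-01 4.08700e-01 2.05000e-02 3.87104e+01] [5.14200e-01 3.02600e-01 1.93200e-01 9.70000e-03 3.87104e+01]
yellow [200. 133.] 475.0 [ 4.00700e-01  3.10500e-01  2.79000e-02  1.63000e-02 -5.31634e+01] [ 4.14500e-01  3.35600e-01  1.32000e-02  7.70000e-03 -5.31656e+01]
yellow [145. 261.] 456.5 [ 4.35300e-01  1.69000e-01  6.50000e-02  1.85000e-02 -5.71957e+01] [ 4.30900e-01  2.68700e-01  3.07000e-02  8.80000e-03 -5.71959e+01]
yellow [358. 261.] 452.0 [ 6.08800e-01  3.07900e-01  6.49000e-02  1.85000e-02 -4.54935e+01] [ 5.12900e-01  3.34400e-01  3.07000e-02  8.80000e-03 -4.54936e+01]
green [251. 230.] 2355.0 [5.00800e-01 2.65000e-01 9.62000e-02 2.85000e-02 3.86848e+01] [4.61900e-01 3.14000e-01 4.55000e-02 1.35000e-02 3.86848e+01]
green [252. 277.] 534.5 [5.34700e-01 2.22800e-01 9.14000e-02 8.40000e-03 3.86957e+01] [4.77900e-01 2.94100e-01 4.32000e-02 4.00000e-03 3.86956e+01]
green [202. 183.] 380.5 [ 4.3130e-01  2.7290e-01  2.6400e-02  1.5700e-02 -5.1319e+01] [ 4.29000e-01  3.17800e-01  1.25000e-02  7.40000e-03 -5.13186e+01]
t 7.35 tcp [0.468  0.3057 0.3576] [-1.7998e+02 -1.0000e-02  1.2844e+02] F [-0.  -0.5 -1.5] w 0.0459 g 25.0
turn [-0.    -0.    -0.004] then shift [-0.001   0.0011  0.0976] | shift before turn [-0.001   0.0011  0.0976]
```

View pics/w2.png

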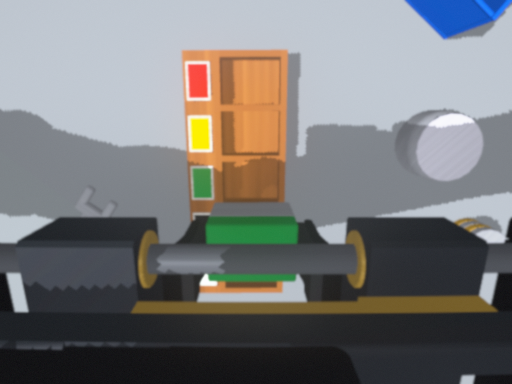

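The wrist view shows the rack labels at column 200: red at row 80, yellow at 133, green at 183. The held green block points at the slot row. Lowering it into the green slot.

send_rows --xyz '[[0,0.002,0.03],[0,0,0.04],[0,0,0.03],[0,0,0.015],[0,0,0.008],[0,0,0.006],[0,0,0.006],[0,0,0.004],[0,0,0]]' --rotation '[[0,0,-0.004],[0,0,0],[0,0,0],[0,0,0],[0,0,0],[0,0,0],[0,0,0],[0,0,0],[0,0,0]]' --jaw '[0.3,0.3,0.3,0.3,0.3,0.3,0.3,0.3,0.3]'

```text
time_s: 8.25
tool_pos: [0.4696, 0.3071, 0.2188]
tool_rot: [180.0, 0.0, 128.9]
force: [-0.7, 0.3, -1.3]
grip_width: 0.046
grasp_force: 25.0
```

send_rows --xyz '[[-0.002,-0.002,0],[0,0,0.003],[0,0,0],[0,0,0],[0,0,0],[0,0,0],[0,0,0],[0,0,-0.02],[0,0,-0.04],[0,0,-0.05],[0,0,-0.03],[0,0,0]]' --rotation '[[0,0,0.004],[0,0,0],[0,0,0],[0,0,0],[0,0,0],[0,0,0],[0,0,0],[0,0,0],[0,0,0],[0,0,0],[0,0,0],[0,0,0]]' --jaw '[0.5,0.5,0.5,0.85,0.85,0.85,0.85,0.85,0.85,0.85,0.85,0.85]'

```text
time_s: 9.45
tool_pos: [0.47, 0.3059, 0.3605]
tool_rot: [179.5, 0.1, 128.7]
force: [0.3, -0.4, 0.4]
grip_width: 0.0742
grasp_force: 0.0
```

```bash
python3 - <<'E'
from h import *
for n in('wrist','top'):
    c=cam(n)
    for k in blobs(c,*COL['green'],20): print(n,cen(k).round(0),cv2.contourArea(k),rect(c,k,.046))
    if n=='top':
        for q in('yellow','blue'): print(q,[rect(c,k,.038 if q=='yellow' else .03) for k in blobs(c,*COL[q],80)])
        print('white',[rect(c,k,.042) for k in blobs(c,(0,0,185),(180,60,255),60,(200,155,260,200))])
go([.52,-.361,.36],7)
E
```

```text
wrist [247. 186.] 1473.5 [4.70400e-01 3.02900e-01 4.43000e-02 3.09000e-02 3.86315e+01]
wrist [197. 180.] 380.0 [ 4.31000e-01  2.78500e-01  2.60000e-02  1.41000e-02 -5.33369e+01]
top [147. 214.] 145.0 [4.71700e-01 3.01300e-01 4.54000e-02 3.18000e-02 3.88726e+01]
top [157. 229.] 28.0 [ 4.31200e-01  2.71000e-01  2.35000e-02  1.20000e-02 -4.48655e+01]
yellow [array([ 5.20900e-01, -3.59800e-01,  4.88000e-02,  3.18000e-02,
       -8.51358e+01])]
blue [array([0.4524, 0.6843, 0.1688, 0.1122, 3.574 ]), array([ 4.54600e-01, -4.58000e-02,  2.96500e-01,  1.25000e-02,
       -8.85005e+01])]
white [array([5.8260e-01, 6.9300e-02, 4.2600e-02, 2.8600e-02, 8.9678e+01])]
t 9.55 tcp [0.4693 0.3043 0.356 ] [1.7995e+02 6.0000e-02 1.2866e+02] F [-0.2 -0.7 -0.8] w 0.0739 g 0.0
turn [ 2.000e-03 -0.000e+00  2.123e+00] then shift [-0.0307  0.6666 -0.004 ] | shift before turn [-0.5512 -0.376  -0.0038]
```

```bash
python3 - <<'E'
from h import *
go([.583,.068,.36],179.7)
E
```

```text
t 9.55 tcp [0.4693 0.3043 0.356 ] [1.7995e+02 6.0000e-02 1.2866e+02] F [-0.2 -0.7 -0.8] w 0.0739 g 0.0
turn [ 0.     0.001 -0.891] then shift [-0.115  -0.2357 -0.004 ] | shift before turn [-0.2556 -0.0588 -0.0038]
```

send_rows --xyz '[[0,0,0],[0,0,0],[0,0,0],[0,0,0],[0,0,0],[0,0,0],[-0.016,-0.034,0],[-0.0165,-0.034,0],[-0.0165,-0.034,0],[-0.0165,-0.034,0],[-0.0165,-0.034,0],[-0.0165,-0.033,0],[-0.0165,-0.033,0],[0,0,0],[0,0,0]]' --rotation '[[0,0,-0.1485],[0,0,-0.1485],[0,0,-0.1485],[0,0,-0.1485],[0,0,-0.1485],[0,0,-0.1485],[0,0,0],[0,0,0],[0,0,0],[0,0,0],[0,0,0],[0,0,0],[0,0,0],[0,0,0],[0,0,0]]' --jaw '[0.85,0.85,0.85,0.85,0.85,0.85,0.85,0.85,0.85,0.85,0.85,0.85,0.85,0.85,0.85]'

```text
time_s: 11.05
tool_pos: [0.5829, 0.0666, 0.3537]
tool_rot: [180.0, -0.2, 179.6]
force: [-0.2, 0.6, 0.2]
grip_width: 0.0737
grasp_force: 0.0
```

```bash
python3 - <<'E'
from h import *
c=cam('wrist'); cv2.imwrite('pics/w3.png',c['image'])
for k in blobs(c,(0,0,185),(180,60,255),300): print(cen(k).round(0),cv2.contourArea(k),rect(c,k,.042))
go([.583,.068,.21],179.7)
E
```

```text
[133.  82.] 10179.0 [ 4.89200e-01 -3.41000e-02  2.46800e-01  3.37000e-02 -8.85948e+01]
[252. 184.] 1631.5 [5.81500e-01 6.81000e-02 4.66000e-02 3.24000e-02 8.96246e+01]
[114.  27.] 1235.5 [ 4.4570e-01 -5.0100e-02  1.9320e-01  5.4000e-03 -8.8611e+01]
[439.  48.] 957.5 [ 4.63600e-01  2.27800e-01  3.29000e-02  2.15000e-02 -5.15491e+01]
[396.  83.] 884.5 [ 4.92300e-01  1.92400e-01  3.29000e-02  2.18000e-02 -5.10295e+01]
t 11.1 tcp [0.5824 0.0683 0.3543] [ 1.7994e+02 -1.5000e-01  1.7977e+02] F [0.2 1.5 0.4] w 0.0738 g 0.0
turn [ 0.001 -0.003  0.001] then shift [-0.0006 -0.0003  0.1443] | shift before turn [-0.001  -0.0004  0.1443]
```

send_rows --xyz '[[0,0,0.03],[0,0,0.03],[0,0,0.03],[0,0,0.025],[0,0,0.017],[0,0,0.012],[0,0,0],[0,0,0],[0,0,0],[0,0,0],[0,0,0],[0,0,0],[0,0,-0.02],[0,0,-0.04],[0,0,-0.05],[0,0,-0.04]]' --rotation '[[0,0.003,0],[0,0,0],[0,0,0],[0,0,0],[0,0,0],[0,0,0],[0,0,0],[0,0,0],[0,0,0],[0,0,0],[0,0,0],[0,0,0],[0,0,0],[0,0,0],[0,0,0],[0,0,0]]' --jaw '[0.85,0.85,0.85,0.85,0.85,0.85,0.85,0.3,0.3,0.3,0.3,0.3,0.3,0.3,0.3,0.3]'

```text
time_s: 12.7
tool_pos: [0.583, 0.0683, 0.3653]
tool_rot: [180.0, -0.1, 179.8]
force: [1.7, -0.6, -2.8]
grip_width: 0.0454
grasp_force: 24.8
```

```bash
python3 - <<'E'
from h import *
go([.5297,.2295,.36],128.65)
E
```

```text
t 12.7 tcp [0.583  0.0683 0.3653] [ 1.7999e+02 -8.0000e-02  1.7977e+02] F [ 1.7 -0.6 -2.8] w 0.0454 g 24.8
turn [-0.    -0.001  0.892] then shift [0.1591 0.059  0.0053] | shift before turn [0.0539 0.1609 0.0054]
```

send_rows --xyz '[[0,0,0],[0,0,0],[0,0,0],[0,0,0],[0,0,0],[0,0,0],[0.04,0.0145,0],[0.04,0.0145,0],[0.04,0.015,0],[0.04,0.015,0],[0,0,0],[0,0,0],[0,0,0]]' --rotation '[[0,0,0.1487],[0,0,0.1487],[0,0,0.1487],[0,0,0.1487],[0,0,0.1487],[0,0,0.1487],[0,0,0],[0,0,0],[0,0,0],[0,0,0],[0,0,0],[0,0,0],[0,0,0]]' --jaw '[0.3,0.3,0.3,0.3,0.3,0.3,0.3,0.3,0.3,0.3,0.3,0.3,0.3]'

```text
time_s: 14.0
tool_pos: [0.5298, 0.2287, 0.3623]
tool_rot: [-179.9, -0.0, 128.5]
force: [0.5, -0.8, -1.5]
grip_width: 0.0457
grasp_force: 24.8
```

```bash
python3 - <<'E'
from h import *
c=cam('wrist')
p=px(c,[[.4922,.2003,.026],[.5297,.2295,.006]]); print(p)
for k in blobs(c,(0,0,185),(180,60,255),200): print(cen(k).round(0),cv2.contourArea(k),rect(c,k,.026))
go([.5297,.2295,.216],128.65)
E
```

```text
[[205.1292583  178.34859536]
 [252.43863917 175.08244698]]
[405.  54.] 22639.5 [ 0.5714  0.4112  0.2064  0.0958 39.4091]
[108.  33.] 10644.0 [ 0.3348  0.2375  0.1692  0.0726 37.6039]
[207. 212.] 8958.5 [ 0.5166  0.1748  0.3457  0.0738 34.0569]
[ 24. 186.] 4484.5 [  0.3628   0.0729   0.1148   0.0672 -62.5026]
[481. 211.] 2636.5 [ 0.735   0.3421  0.082   0.0625 44.4776]
[246. 287.] 2215.0 [6.02500e-01 1.31400e-01 1.10400e-01 3.09000e-02 3.87443e+01]
[197.  22.] 996.0 [ 4.00800e-01  3.10800e-01  3.43000e-02  2.29000e-02 -5.12977e+01]
[199.  78.] 890.5 [ 4.30900e-01  2.73600e-01  3.39000e-02  2.31000e-02 -5.15421e+01]
[203. 180.] 651.0 [ 4.91700e-01  1.98100e-01  3.39000e-02  2.25000e-02 -5.13672e+01]
[ 17. 292.] 402.5 [ 4.0370e-01 -3.7600e-02  4.5800e-02  1.4100e-02 -5.1675e+01]
[488. 286.] 269.5 [ 8.11900e-01  2.95900e-01  3.52000e-02  1.37000e-02 -5.13144e+01]
t 14.05 tcp [0.5301 0.2282 0.3621] [-1.7984e+02 -6.0000e-02  1.2848e+02] F [ 0.1 -0.5 -2.9] w 0.0459 g 24.8
turn [-0.003 -0.001 -0.003] then shift [0.0013 0.0005 0.1461] | shift before turn [0.0011 0.0009 0.1461]
```

send_rows --xyz '[[0.001,0.0005,0.03],[0,0,0.04],[0,0,0.03],[0,0,0.015],[0,0,0.008],[0,0,0.006],[0,0,0.006],[0,0,0.003],[0,0,0]]' --rotation '[[-0.003,0,-0.003],[0,0,0],[0,0,0],[0,0,0],[0,0,0],[0,0,0],[0,0,0],[0,0,0],[0,0,0]]' --jaw '[0.3,0.3,0.3,0.3,0.3,0.3,0.3,0.3,0.3]'

```text
time_s: 14.95
tool_pos: [0.5292, 0.231, 0.2242]
tool_rot: [179.9, -0.1, 128.8]
force: [-0.4, -1.4, -1.8]
grip_width: 0.0458
grasp_force: 24.8
```

send_rows --xyz '[[-0.001,-0.001,0.003],[0,0,0.002],[0,0,0],[0,0,0],[0,0,0],[0,0,0],[0,0,0],[0,0,-0.02],[0,0,-0.04],[0,0,-0.05],[0,0,-0.03],[0,0,0]]' --rotation '[[0,0,0],[0,0,0],[0,0,0],[0,0,0],[0,0,0],[0,0,0],[0,0,0],[0,0,0],[0,0,0],[0,0,0],[0,0,0],[0,0,0]]' --jaw '[0.3,0.3,0.5,0.85,0.85,0.85,0.85,0.85,0.85,0.85,0.85,0.85]'

```text
time_s: 16.15
tool_pos: [0.53, 0.2307, 0.3639]
tool_rot: [179.5, 0.1, 128.8]
force: [0.7, 0.4, -0.4]
grip_width: 0.0743
grasp_force: 0.0
```

```bash
python3 - <<'E'
from h import *
for n in('wrist','top'):
    c=cam(n)
    b=(165,185,215,225) if n=='top' else (150,120,300,240)
    for k in blobs(c,(0,0,185),(180,60,255),50,b): print(n,cen(k).round(0),cv2.contourArea(k),rect(c,k,.048))
    if n=='top':
        for q in('yellow','green','blue'): print(q,[rect(c,k,.038 if q=='yellow' else .03) for k in blobs(c,*COL[q],80)])
go([.52,-.361,.36],7)
E
```

```text
wrist [232. 220.] 4810.5 [ 0.5312  0.1922  0.1465  0.0509 38.7092]
wrist [247. 183.] 1377.0 [5.28800e-01 2.30300e-01 4.35000e-02 3.03000e-02 3.69436e+01]
wrist [198. 181.] 571.0 [ 4.91800e-01  2.03500e-01  2.98000e-02  2.09000e-02 -5.13049e+01]
yellow [array([ 5.20900e-01, -3.59800e-01,  4.88000e-02,  3.18000e-02,
       -8.51358e+01])]
green []
blue [array([  0.4536,   0.6318,   0.2264,   0.1652, -89.6114]), array([ 4.54600e-01, -4.58000e-02,  2.96500e-01,  1.25000e-02,
       -8.85055e+01])]
t 16.25 tcp [0.529  0.2293 0.3593] [ 1.7992e+02 -4.0000e-02  1.2877e+02] F [-0.3 -0.6 -0. ] w 0.074 g 0.0
turn [ 0.000e+00 -2.000e-03  2.125e+00] then shift [-0.0809  0.5848 -0.0007] | shift before turn [-0.4546 -0.3766 -0.0016]
```

send_rows --xyz '[[-0.02,-0.017,0],[-0.0335,-0.0277,0],[-0.0335,-0.0277,0],[-0.0335,-0.0277,0],[-0.0335,-0.0277,0],[-0.0335,-0.0277,0],[-0.0335,-0.0277,0],[-0.0335,-0.0277,0],[-0.0335,-0.0277,0],[-0.0335,-0.0277,0],[-0.0335,-0.0277,0],[-0.0335,-0.0277,0],[-0.0335,-0.0277,0],[-0.0325,-0.0277,0],[0,0,0]]' --rotation '[[0,0,0],[0,0,0],[0,0,0],[0,0,0],[0,0,0],[0,0,0],[0,0,0],[0,0,0],[0,0,0],[0,0,0],[0,0,0],[0,0,0],[0,0,0],[0,0,0],[0,0,0]]' --jaw '[0.85,0.85,0.85,0.85,0.85,0.85,0.85,0.85,0.85,0.85,0.85,0.85,0.85,0.85,0.85]'

```text
time_s: 17.75
tool_pos: [0.5165, -0.3693, 0.3543]
tool_rot: [-179.8, -0.2, 128.2]
force: [0.2, -0.2, -0.8]
grip_width: 0.0738
grasp_force: 0.0
```

send_rows --xyz '[[0,0,0],[0,0,0],[0,0,0],[0,0,0],[0,0,0],[0,0,0],[0,0,0],[0,0,0],[0,0,0],[0,0,0],[0,0,0],[0,0,0],[0,0,0],[0,0,0],[0,0,0],[0,0,0],[0,0,0]]' --rotation '[[0,0,0.1415],[0,0,0.1415],[0,0,0.1415],[0,0,0.1415],[0,0,0.1415],[0,0,0.1415],[0,0,0.1415],[0,0,0.1415],[0,0,0.1415],[0,0,0.1415],[0,0,0.1415],[0,0,0.1415],[0,0,0.1415],[0,0,0.1415],[0,0,0.1415],[0,0,0],[0,0,0]]' --jaw '[0.85,0.85,0.85,0.85,0.85,0.85,0.85,0.85,0.85,0.85,0.85,0.85,0.85,0.85,0.85,0.85,0.85]'

```text
time_s: 19.45
tool_pos: [0.5195, -0.3607, 0.3564]
tool_rot: [-179.8, 0.1, 7.4]
force: [0.0, -0.2, -0.8]
grip_width: 0.0739
grasp_force: 0.0
```

```bash
python3 - <<'E'
from h import *
c=cam('wrist'); cv2.imwrite('pics/w4.png',c['image'])
for k in blobs(c,*COL['yellow'],300): print(cen(k).round(0),cv2.contourArea(k),rect(c,k,.038))
go([.5205,-.361,.206],7.4)
E
```

```text
[432. 305.] 2100.5 [ 4.12200e-01 -5.53900e-01  2.03400e-01  1.85000e-02 -8.24436e+01]
[255. 182.] 1509.0 [ 5.21500e-01 -3.63300e-01  4.49000e-02  3.21000e-02 -8.25167e+01]
[ 91. 260.] 675.5 [ 0.4191 -0.2101  0.0634  0.0266 -2.385 ]
[412. 259.] 649.0 [ 0.462  -0.5298  0.0641  0.0249 18.5091]
[239. 308.] 422.5 [ 3.83100e-01 -3.62400e-01  8.19000e-02  9.80000e-03 -8.24056e+01]
t 19.5 tcp [ 0.5195 -0.3609  0.3567] [-1.7982e+02  1.0000e-01  7.3500e+00] F [ 0.7  0.2 -0.4] w 0.0741 g 0.0
turn [-0.003  0.002 -0.001] then shift [0.0009 0.0003 0.1507] | shift before turn [0.0012 0.0007 0.1507]
```

send_rows --xyz '[[0.0015,0.001,0.03],[0,0,0.03],[0,0,0.03],[0,0,0.03],[0,0,0.018],[0,0,0.012],[0,0,0],[0,0,0],[0,0,0],[0,0,0],[0,0,0],[0,0,0]]' --rotation '[[-0.003,0.002,0],[0,0,0],[0,0,0],[0,0,0],[0,0,0],[0,0,0],[0,0,0],[0,0,0],[0,0,0],[0,0,0],[0,0,0],[0,0,0]]' --jaw '[0.85,0.85,0.85,0.85,0.85,0.85,0.85,0.3,0.3,0.3,0.3,0.3]'

```text
time_s: 20.7
tool_pos: [0.5217, -0.3623, 0.2086]
tool_rot: [179.9, -0.1, 7.2]
force: [-1.1, 0.2, 2.1]
grip_width: 0.0456
grasp_force: 25.0
```

send_rows --xyz '[[0,0,-0.02],[0,0,-0.035],[0,0,-0.05],[0,0,-0.045],[0,0,0],[0,0,0],[0,0,0],[0,0,0],[0,0,0],[0,0,0],[0,0,0],[0,0,0],[0,0,0],[0,0,0],[0,0,0],[0,0,0],[0,0,0],[0,0,0],[0,0,0]]' --rotation '[[0,0,0],[0,0,0],[0,0,0],[0,0,0],[0,0,-0.141],[0,0,-0.141],[0,0,-0.141],[0,0,-0.141],[0,0,-0.141],[0,0,-0.141],[0,0,-0.141],[0,0,-0.141],[0,0,-0.141],[0,0,-0.141],[0,0,-0.141],[0,0,-0.141],[0,0,-0.141],[0,0,-0.141],[0,0,0]]' --jaw '[0.3,0.3,0.3,0.3,0.3,0.3,0.3,0.3,0.3,0.3,0.3,0.3,0.3,0.3,0.3,0.3,0.3,0.3,0.3]'

```text
time_s: 22.6
tool_pos: [0.5209, -0.362, 0.3573]
tool_rot: [180.0, 0.0, 120.3]
force: [-0.4, 0.7, -1.9]
grip_width: 0.0458
grasp_force: 25.0
```

```bash
python3 - <<'E'
from h import *
go([.4390,.3422,.36],128.65)
E
```

```text
t 22.6 tcp [ 0.5209 -0.362   0.3573] [1.7996e+02 4.0000e-02 1.2029e+02] F [-0.4  0.7 -1.9] w 0.0458 g 25.0
turn [ 0.001  0.001 -0.146] then shift [ 0.6011  0.3758 -0.0027] | shift before turn [ 0.6494  0.2844 -0.0029]
```

send_rows --xyz '[[0.02,0.009,0],[0.0405,0.0177,0],[0.0405,0.0177,0],[0.0405,0.0177,0],[0.0405,0.0177,0],[0.0405,0.0177,0],[0.0405,0.0177,0],[0.0405,0.0177,0],[0.0405,0.0177,0],[0.0405,0.0177,0],[0.0405,0.0177,0],[0.0405,0.0177,0],[0.0405,0.0177,0],[0.0405,0.0177,0],[0.0405,0.0177,0],[0.0405,0.0177,0],[0.022,0.01,0],[0,0,0],[0,0,0],[0,0,0]]' --rotation '[[0,0,0],[0,0,0],[0,0,0],[0,0,0],[0,0,0],[0,0,0],[0,0,0],[0,0,0],[0,0,0],[0,0,0],[0,0,0],[0,0,0],[0,0,0],[0,0,0],[0,0,0],[0,0,0],[0,0,0],[0,0,-0.146],[0,0,0],[0,0,0]]' --jaw '[0.3,0.3,0.3,0.3,0.3,0.3,0.3,0.3,0.3,0.3,0.3,0.3,0.3,0.3,0.3,0.3,0.3,0.3,0.3,0.3]'

```text
time_s: 24.6
tool_pos: [0.4397, 0.3419, 0.3567]
tool_rot: [180.0, 0.1, 128.3]
force: [-0.8, -0.6, -1.6]
grip_width: 0.046
grasp_force: 25.0
```

```bash
python3 - <<'E'
from h import *
c=cam('wrist')
for n in('red','yellow'):
    for k in blobs(c,*COL[n],200): print(n,cen(k).round(0),cv2.contourArea(k),rect(c,k,.026))
go([.4390,.3422,.22],128.65)
E
```

```text
red [198. 130.] 452.5 [ 3.70700e-01  3.48300e-01  2.74000e-02  1.57000e-02 -5.08383e+01]
yellow [329. 306.] 4084.0 [5.83100e-01 2.75800e-01 4.07900e-01 2.03000e-02 3.83739e+01]
yellow [251. 229.] 2469.0 [4.7230e-01 3.0090e-01 9.5000e-02 3.1700e-02 3.8367e+01]
yellow [358. 260.] 492.0 [ 5.80500e-01  3.43200e-01  6.59000e-02  1.85000e-02 -4.58042e+01]
yellow [250. 277.] 481.5 [5.05200e-01 2.58000e-01 9.33000e-02 7.20000e-03 3.83887e+01]
yellow [201. 180.] 444.0 [ 4.00800e-01  3.10700e-01  2.83000e-02  1.67000e-02 -5.16413e+01]
yellow [145. 264.] 407.5 [ 4.07300e-01  2.04600e-01  6.35000e-02  1.85000e-02 -5.74334e+01]
t 24.65 tcp [0.44   0.3415 0.3568] [1.7999e+02 1.4000e-01 1.2831e+02] F [ 0.   0.6 -0.5] w 0.0455 g 25.0
turn [ 0.     0.002 -0.006] then shift [ 0.0011 -0.0004  0.1368] | shift before turn [ 0.0015 -0.0004  0.1368]
```

send_rows --xyz '[[0,-0.0005,0.03],[0,0,0.04],[0,0,0.03],[0,0,0.015],[0,0,0.008],[0,0,0.006],[0,0,0.006],[0,0,0.003],[0,0,0]]' --rotation '[[0,0.002,-0.006],[0,0,0],[0,0,0],[0,0,0],[0,0,0],[0,0,0],[0,0,0],[0,0,0],[0,0,0]]' --jaw '[0.3,0.3,0.3,0.3,0.3,0.3,0.3,0.3,0.3]'

```text
time_s: 25.55
tool_pos: [0.4394, 0.3423, 0.2193]
tool_rot: [179.9, -0.0, 129.0]
force: [-1.5, -0.5, -1.3]
grip_width: 0.0458
grasp_force: 25.0
```

send_rows --xyz '[[0,0,0.002],[0,0,0.002],[0,0,0],[0,0,0],[0,0,0],[0,0,0],[0,0,0],[0,0,-0.02],[0,0,-0.04],[0,0,-0.05],[0,0,-0.03],[0,0,0]]' --rotation '[[0,0,0],[0,0,0],[0,0,0],[0,0,0],[0,0,0],[0,0,0],[0,0,0],[0,0,0],[0,0,0],[0,0,0],[0,0,0],[0,0,0]]' --jaw '[0.3,0.3,0.5,0.85,0.85,0.85,0.85,0.85,0.85,0.85,0.85,0.85]'

```text
time_s: 26.75
tool_pos: [0.4398, 0.3437, 0.3597]
tool_rot: [179.5, 0.0, 129.0]
force: [0.3, 1.6, -0.7]
grip_width: 0.0741
grasp_force: 0.0
```

```bash
python3 - <<'E'
from h import *
c=cam('scene'); cv2.imwrite('pics/s2.png',cv2.resize(c['image'],(800,600),interpolation=cv2.INTER_CUBIC))
c=cam('top'); a=cv2.resize(c['image'][105:240,110:400],(800,372),interpolation=cv2.INTER_CUBIC);cv2.imwrite('pics/t2.png',a)
k=blobs(c,*COL['blue'],80,(200,190,360,250))[0]; print(rect(c,k,.03))
go([.4546,-.0465,.36],91.5)
E
```

```text
[ 4.54700e-01 -4.58000e-02  2.96500e-01  1.24000e-02 -8.84945e+01]
t 26.85 tcp [0.4393 0.342  0.3554] [1.7990e+02 4.0000e-02 1.2896e+02] F [-0.3 -0.7 -0.5] w 0.0741 g 0.0
turn [0.002 0.    0.654] then shift [-0.3888  0.0052 -0.0046] | shift before turn [-0.3118 -0.2324 -0.0048]
```

View pics/s2.png

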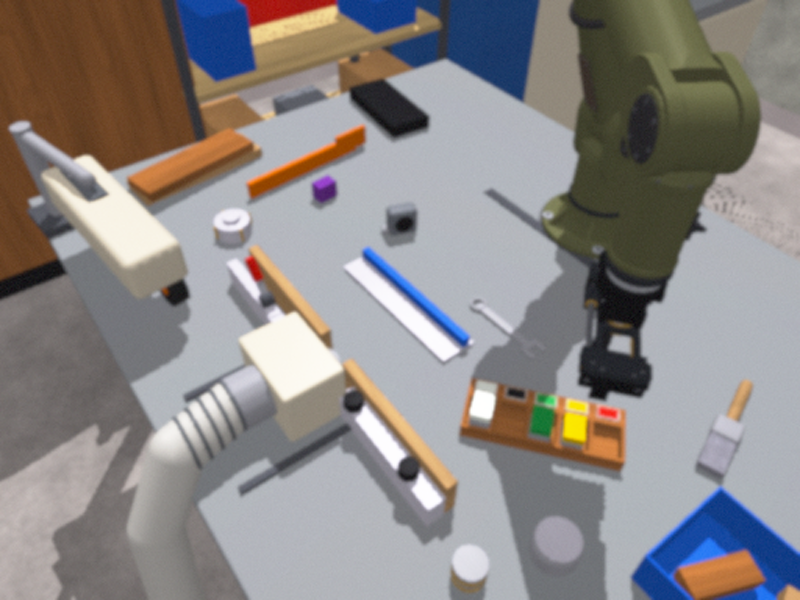

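View pics/t2.png

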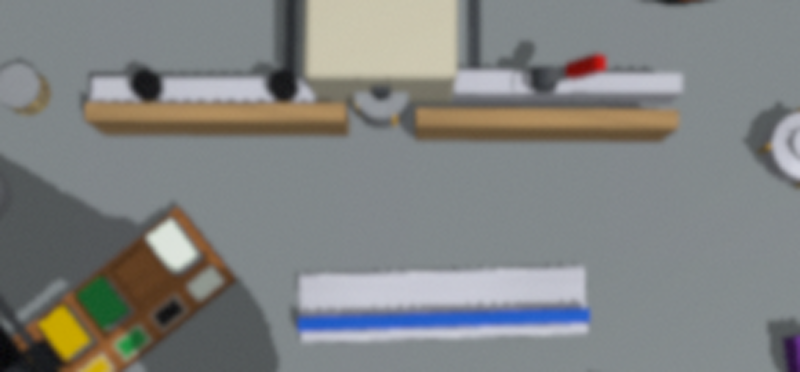

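```bash
python3 - <<'E'
from h import *
c=cam('top'); im=c['hsv']
m=cv2.inRange(im,(8,70,60),(25,255,255)); 
for nm,(a,b) in dict(L=(147,230),R=(266,350)).items():
    bot=[];top=[]
    for u in range(a,b):
        v=np.where(m[130:165,u])[0]
        if len(v)>4: bot.append((u,130+v.max()+.5)); top.append((u,130+v.min()-.5))
    for s,z,p in(('bot',0,bot),('toprear',.072,top)):
        q=onz(c,p,z); f=np.polyfit(q[:,1],q[:,0],1); r=q[:,0]-np.polyval(f,q[:,1]); f=np.polyfit(q[abs(r)<.003,1],q[abs(r)<.003,0],1)
        print(nm,s,len(q),'slope deg',np.degrees(np.arctan(f[0])).round(2),'x at y=+-.17:',np.polyval(f,[.19,-.15]).round(4))
    row=np.where(m[140 if nm=='L' else 143])[0]; row=row[(row>130)&(row<370)]
r=np.where(m[146])[0]; r=r[(r>130)&(r<370)]; print('row146 gaps',r.min(),r.max(),[(r[i],r[i+1]) for i in range(len(r)-1) if r[i+1]-r[i]>3])
E1=[ (r[i],r[i+1]) for i in range(len(r)-1) if r[i+1]-r[i]>3]
for z in(.072,.036): print(z,onz(c,[(r.min()-.5,146),(E1[0][0]+.5,146),(E1[-1][1]-.5,146),(r.max()+.5,146)],z).round(4).tolist())
E
```

```text
L bot 83 slope deg 0.54 x at y=+-.17: [0.6571 0.6539]
L toprear 83 slope deg 0.25 x at y=+-.17: [0.6706 0.6691]
R bot 84 slope deg 0.97 x at y=+-.17: [0.6542 0.6485]
R toprear 84 slope deg 0.58 x at y=+-.17: [0.6682 0.6648]
row146 gaps 141 355 [(np.int64(235), np.int64(261))]
0.072 [[0.6613, 0.316], [0.659, 0.0509], [0.6586, -0.0183], [0.6575, -0.2818]]
0.036 [[0.6698, 0.3273], [0.6674, 0.0527], [0.667, -0.019], [0.6659, -0.2919]]
```

Scene view: white (482,402), green (543,415) and yellow (575,420) all stand in their own slots. Top crop: fence plates at rows 100–140, lever tip red at (600,65), straightedge rib at row 320. Next, the straightedge.

send_rows --xyz '[[0,0,0],[0,0,0],[0,0,0],[0,0,0],[0,0,0],[-0.02,0,0],[-0.038,0.0005,0],[-0.0385,0.0005,0],[-0.0385,0.0005,0],[-0.0385,0.0005,0],[-0.0385,0.0005,0],[-0.0385,0.0005,0],[-0.0385,0.0005,0],[-0.0385,0.001,0],[-0.0385,0.001,0],[-0.022,0,0],[0,0,0],[0,0,0]]' --rotation '[[0,0,0.131],[0,0,0.131],[0,0,0.131],[0,0,0.131],[0,0,0.13],[0,0,0],[0,0,0],[0,0,0],[0,0,0],[0,0,0],[0,0,0],[0,0,0],[0,0,0],[0,0,0],[0,0,0],[0,0,0],[0,0,0],[0,0,0]]' --jaw '[0.8,0.8,0.8,0.8,0.8,0.8,0.8,0.8,0.8,0.8,0.8,0.7,0.7,0.7,0.7,0.7,0.7,0.7]'

```text
time_s: 28.7
tool_pos: [0.4544, -0.0457, 0.3535]
tool_rot: [-179.9, -0.1, 91.5]
force: [-0.9, 0.1, -0.3]
grip_width: 0.0611
grasp_force: 0.0
```

```bash
python3 - <<'E'
from h import *
for n in('wrist','top'):
    c=cam(n)
    for k in blobs(c,*COL['blue'],150): print(n,cen(k).round(0),cv2.contourArea(k),rect(c,k,.03),onz(c,[cen(k)],.03))
go([.4546,-.0465,.25],91.5)
E
```

```text
wrist [250. 126.] 3231.0 [ 4.51700e-01 -3.00000e-03  2.09700e-01  1.42000e-02 -8.85557e+01] [[0.45147461 0.00815104]]
wrist [250. 287.] 323.5 [ 4.55600e-01 -1.58500e-01  3.19000e-02  1.28000e-02 -8.84033e+01] [[ 0.45561732 -0.15829469]]
top [ 36. 221.] 4085.0 [  0.4536   0.6319   0.2263   0.1652 -89.6098] [[0.4530102  0.62925474]]
t 28.8 tcp [ 0.4547 -0.0443  0.3541] [-1.7995e+02 -9.0000e-02  9.1620e+01] F [-0.1  0.8 -0.2] w 0.0606 g 0.0
turn [-0.001 -0.002  0.002] then shift [-2.200e-03 -1.000e-04  1.041e-01] | shift before turn [-0.0023 -0.      0.1041]
```

send_rows --xyz '[[-0.002,0,0.03],[0,0,0.04],[0,0,0.04],[0,0,0.025],[0,0,0.015],[0,0,0.008],[0,0,0],[0,0,0],[0,0,0],[0,0,0],[0,0,0],[0,0,0],[0,0,0]]' --rotation '[[0,-0.002,0.002],[0,0,0],[0,0,0],[0,0,0],[0,0,0],[0,0,0],[0,0,0],[0,0,0],[0,0,0],[0,0,0],[0,0,0],[0,0,0],[0,0,0]]' --jaw '[0.7,0.7,0.7,0.7,0.7,0.7,0.7,0.1,0.1,0.1,0.1,0.1,0.1]' --newtons 45

```text
time_s: 30.1
tool_pos: [0.455, -0.0479, 0.1969]
tool_rot: [180.0, 0.1, 91.4]
force: [-3.5, 0.5, 3.6]
grip_width: 0.0209
grasp_force: 2.9
```

```bash
python3 - <<'E'
from h import *
go([.582,.016,.202],89.6)
E
```

```text
t 30.1 tcp [ 0.455  -0.0479  0.1969] [1.7998e+02 9.0000e-02 9.1380e+01] F [-3.5  0.5  3.6] w 0.0209 g 2.9
turn [0.    0.002 0.031] then shift [ 0.0648  0.1266 -0.0051] | shift before turn [ 0.0608  0.1286 -0.0051]
```

send_rows --xyz '[[0,0,0],[0,0,0],[0,0,0],[0,0,-0.003],[0,0,-0.004],[0,0,0],[0,0,0],[0.01,0.02,0],[0.01,0.02,0],[0.011,0.022,0],[0.011,0.022,0],[0.011,0.022,0],[0.01,0.02,0],[0,0,0],[0,0,0],[0,0,0]]' --rotation '[[0,0,0],[0,0,0],[0,0,0],[0,0,0],[0,0,0],[0,0,0.016],[0,0,0.016],[0,0,0],[0,0,0],[0,0,0],[0,0,0],[0,0,0],[0,0,0],[0,0,0],[0,0,0],[0,0,0]]' --jaw '[0.1,0.1,0.1,0.1,0.1,0.1,0.1,0.1,0.1,0.1,0.1,0.1,0.1,0.1,0.1,0.1]'

```text
time_s: 31.7
tool_pos: [0.5807, 0.0137, 0.2031]
tool_rot: [-179.9, 0.1, 89.5]
force: [-0.1, -0.1, -4.8]
grip_width: 0.0152
grasp_force: 45.0
```

```bash
python3 - <<'E'
from h import *
c=cam('scene'); cv2.imwrite('pics/s3.png',cv2.resize(c['image'][120:320,80:340],(780,600),interpolation=cv2.INTER_CUBIC))
go([.582,.016,.197],89.6)
E
```

```text
t 31.75 tcp [0.5807 0.0135 0.2033] [-1.7995e+02  1.2000e-01  8.9510e+01] F [-0.1  0.6 -5. ] w 0.0152 g 45.0
turn [-0.001  0.002 -0.002] then shift [0.0025 0.0013 0.0063] | shift before turn [0.0025 0.0013 0.0063]
```

View pics/s3.png

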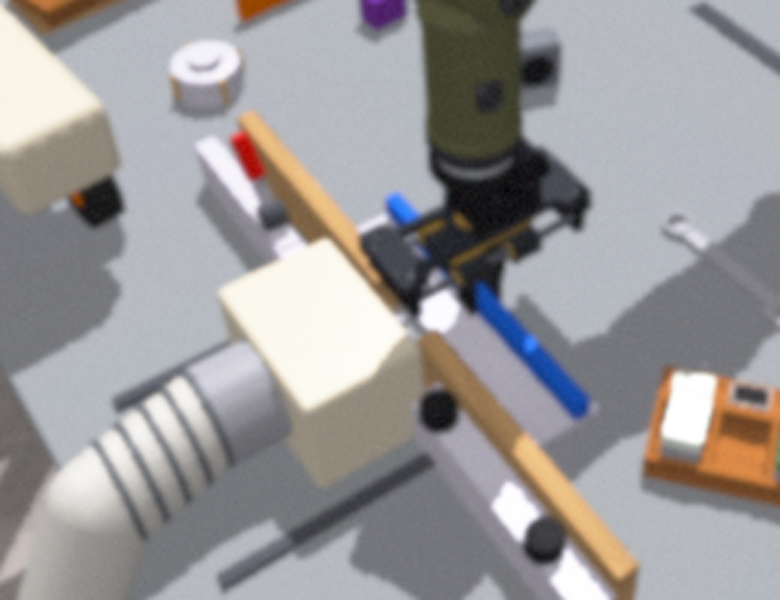

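The straightedge is held just in front of the fence, rib between the fingers. Setting it down.

send_rows --xyz '[[0.002,0.001,0.003],[0,0,0.003],[0,0,0],[0,0,0],[0,0,0],[0,0,0],[0,0,0],[0,0,-0.02],[0,0,-0.04],[0,0,-0.05],[0,-0.02,0],[0,-0.02,0],[0,0,0]]' --rotation '[[0,0,0],[0,0,0],[0,0,0],[0,0,0],[0,0,0],[0,0,0],[0,0,0],[0,0,0],[0,0,0],[0,0,0],[0,0,0],[0,0,0],[0,0,0]]' --jaw '[0.1,0.1,0.1,0.4,0.5,0.5,0.5,0.5,0.5,0.5,0.5,0.5,0.5]'

```text
time_s: 33.05
tool_pos: [0.5409, 0.0171, 0.3082]
tool_rot: [180.0, 0.2, 89.6]
force: [0.1, -0.1, -0.1]
grip_width: 0.0432
grasp_force: 0.0
```

send_rows --xyz '[[0,0,0],[0,0,0],[0,0,0],[0,0,0],[0,0,0],[0,0,0],[0,0,0],[0,0,0],[0,0,0],[0,0,0],[0,0,0],[0,0,0],[0,0,0]]' --rotation '[[0,0,-0.1435],[0,0,-0.1435],[0,0,-0.1435],[0,0,-0.1435],[0,0,-0.1435],[0,0,-0.1435],[0,0,-0.1435],[0,0,-0.1435],[0,0,-0.1435],[0,0,-0.1435],[0,0,-0.1435],[0,0,0],[0,0,0]]' --jaw '[0.8,1,1,1,1,1,1,1,1,1,1,1,1]'

```text
time_s: 34.35
tool_pos: [0.5428, 0.0165, 0.3077]
tool_rot: [-180.0, 0.0, 179.8]
force: [0.3, 0.8, -0.2]
grip_width: 0.0869
grasp_force: 0.0
```

```bash
python3 - <<'E'
from h import *
for n in('scene','top'):
    c=cam(n)
    for k in blobs(c,*COL['blue'],100,None if n=='top' else (100,120,340,300)): print(n,cen(k).round(0),cv2.contourArea(k),rect(c,k,.03))
o=go([.542,.015,.196],179.6)
E
```

```text
scene [243. 225.] 566.0 [5.85700e-01 2.23000e-02 3.04100e-01 2.01000e-02 8.95724e+01]
top [ 36. 221.] 4081.0 [  0.4537   0.6318   0.2264   0.1652 -89.6114]
t 34.45 tcp [0.5427 0.0166 0.3077] [-1.7993e+02  4.0000e-02  1.7986e+02] F [-1.5 -0.3  1. ] w 0.0867 g 0.0
turn [-0.001  0.001  0.005] then shift [ 0.0006 -0.0016  0.1117] | shift before turn [ 0.0007 -0.0015  0.1117]
```

send_rows --xyz '[[0,-0.001,0.03],[0,0,0.035],[0,0,0.025],[0,0,0.014],[0,0,0.007],[0,0,0],[-0.005,0,0],[-0.005,0,0],[-0.005,0,0],[-0.004,0,0],[-0.004,0,0],[-0.004,0,0],[0,0,0]]' --rotation '[[0,0,0.004],[0,0,0],[0,0,0],[0,0,0],[0,0,0],[0,0,0],[0,0,0],[0,0,0],[0,0,0],[0,0,0],[0,0,0],[0,0,0],[0,0,0]]' --jaw '[1,1,1,1,1,1,1,1,1,1,1,1,1]'

```text
time_s: 35.75
tool_pos: [0.5692, 0.0156, 0.1965]
tool_rot: [-179.9, -0.1, 179.8]
force: [-2.7, -0.1, 2.5]
grip_width: 0.087
grasp_force: 1.7
```

Contact is likely. Pushing on in small steps.

send_rows --xyz '[[-0.002,0,0],[-0.002,0,0],[-0.002,0,0],[-0.002,0,0],[-0.002,0,0],[0,0,0]]' --rotation '[[0,0,0],[0,0,0],[0,0,0],[0,0,0],[0,0,0],[0,0,0]]' --jaw '[1,1,1,1,1,1]'

```text
time_s: 36.35
tool_pos: [0.5779, 0.0157, 0.1964]
tool_rot: [-179.9, -0.3, 179.7]
force: [-8.8, -0.1, 5.6]
grip_width: 0.0873
grasp_force: 4.5
```

send_rows --xyz '[[-0.002,0,0],[-0.002,0,0],[-0.002,0,0],[0,0,0]]' --rotation '[[0,0,0],[0,0,0],[0,0,0],[0,0,0]]' --jaw '[1,1,1,1]'

```text
time_s: 36.75
tool_pos: [0.581, 0.0163, 0.1962]
tool_rot: [-179.8, -0.9, 179.7]
force: [-21.0, 1.5, 18.7]
grip_width: 0.0874
grasp_force: 10.6
```

```bash
python3 - <<'E'
from h import *
c=cam('scene'); a=cv2.resize(c['image'][140:310,130:330],(700,595),interpolation=cv2.INTER_CUBIC); cv2.imwrite('pics/s4.png',a)
c=cam('top'); print([rect(c,k,.03) for k in blobs(c,*COL['blue'],10,(200,150,360,250))]); state()
E
```

```text
[array([ 5.97100e-01, -1.10300e-01,  3.73000e-02,  1.40000e-02,
       -8.38785e+01]), array([5.99300e-01, 1.39000e-01, 3.18000e-02, 1.16000e-02, 8.96336e+01])]
t 36.85 tcp [0.581  0.0163 0.1962] [-179.78   -0.87  179.67] F [-21.3   1.2  17.2] w 0.087 g 10.5
```

View pics/s4.png

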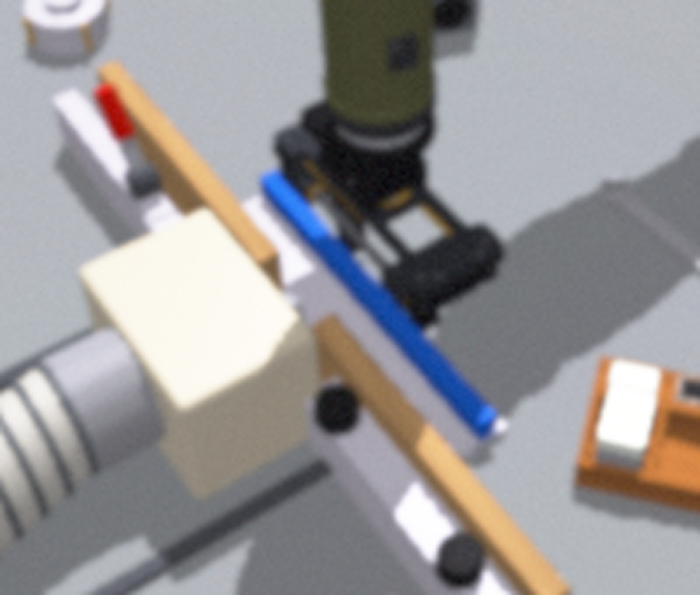

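send_rows --xyz '[[0.006,0,0],[0.01,0,0],[0,-0.03,0],[0,-0.03,0],[0,-0.028,0],[0,0,0],[-0.006,0,0],[-0.003,0,0],[-0.002,0,0],[-0.002,0,0],[-0.001,0,0],[0,0,0]]' --rotation '[[0,0,0],[0,0,0],[0,0,0],[0,0,0],[0,0,0],[0,0,0],[0,0,0],[0,0,0],[0,0,0],[0,0,0],[0,0,0],[0,0,0]]' --jaw '[1,1,1,1,1,1,1,1,1,1,1,1]'

```text
time_s: 38.05
tool_pos: [0.5796, -0.072, 0.1963]
tool_rot: [-179.7, -0.8, 179.7]
force: [-17.7, -1.8, 14.7]
grip_width: 0.0869
grasp_force: 8.9
```

send_rows --xyz '[[0.006,0,0],[0.009,0,0],[0,0.03,0],[0,0.04,0],[0,0.04,0],[0,0.04,0],[0,0.025,0],[0,0,0],[-0.006,0,0],[-0.003,0,0],[-0.002,0,0],[-0.002,0,0],[-0.001,0,0],[0,0,0]]' --rotation '[[0,0,0],[0,0,0],[0,0,0],[0,0,0],[0,0,0],[0,0,0],[0,0,0],[0,0,0],[0,0,0],[0,0,0],[0,0,0],[0,0,0],[0,0,0],[0,0,0]]' --jaw '[1,1,1,1,1,1,1,1,1,1,1,1,1,1]'

```text
time_s: 39.45
tool_pos: [0.5806, 0.1014, 0.1961]
tool_rot: [-179.8, -0.5, 179.6]
force: [-11.1, -0.5, 9.8]
grip_width: 0.087
grasp_force: 5.7
```

send_rows --xyz '[[0.006,0,0],[0.01,0,0],[0.01,0,0],[0,0,-0.03],[0,0,-0.04],[0,0,-0.05],[0.02,0,-0.02],[0.02,0,0],[0.02,0,0],[0.02,0,0],[0,0,0]]' --rotation '[[0,0,0],[0,0,0],[0,0,0],[0,0,0],[0,0,0],[0,0,0],[0,0,0],[0,0,0],[0,0,0],[0,0,0],[0,0,0]]' --jaw '[1,1,1,1,1,1,1,1,0.3,0,0]'

```text
time_s: 40.55
tool_pos: [0.4746, 0.1032, 0.3358]
tool_rot: [-179.7, -0.0, 179.8]
force: [0.2, -0.6, -0.8]
grip_width: 0.0707
grasp_force: 0.0
```

```bash
python3 - <<'E'
from h import *
c=cam('top'); s=cam('scene')
cv2.imwrite('pics/t5.png',cv2.resize(c['image'][115:195,175:355],(800,356),interpolation=cv2.INTER_CUBIC))
k=blobs(c,*COL['blue'],50,(200,150,360,250)); print([rect(c,q,.03) for q in k])
for x,b in((c,(270,90,360,150)),(s,(130,140,200,220))):
    for q in blobs(x,(0,120,60),(8,255,255),10,b): print(x['name'],cen(q),q.reshape(-1,2).min(0),q.reshape(-1,2).max(0),cv2.contourArea(q))
P=np.array([.652+.047,.0165-.165,.065]); 
for a in(0,.2): t=P+[0,-.08*np.sin(.8-a),.08*np.cos(.8-a)]; print(a,t,px(c,[P,t]),px(s,[P,t]))
state()
E
```

```text
[array([5.98500e-01, 4.40000e-03, 2.66300e-01, 1.16000e-02, 8.96755e+01])]
top [322.57291667 128.30555556] [316 125] [329 131] 48.0
scene [162.78855721 171.33084577] [158 164] [168 179] 67.0
0 [ 0.699      -0.20588849  0.12073654] [[306.85625213 132.20480786]
 [331.35883245 126.58419639]] [[169.02001791 192.72090964]
 [155.88622393 165.98093169]]
0.2 [ 0.699      -0.1936714   0.13102685] [[306.85625213 132.20480786]
 [327.52080764 125.49964935]] [[169.02001791 192.72090964]
 [157.35178363 165.57355398]]
t 40.65 tcp [0.4769 0.1023 0.3366] [-1.7979e+02  1.2000e-01  1.7970e+02] F [ 0.4 -0.7  0.5] w 0.0628 g 0.0
```

View pics/t5.png

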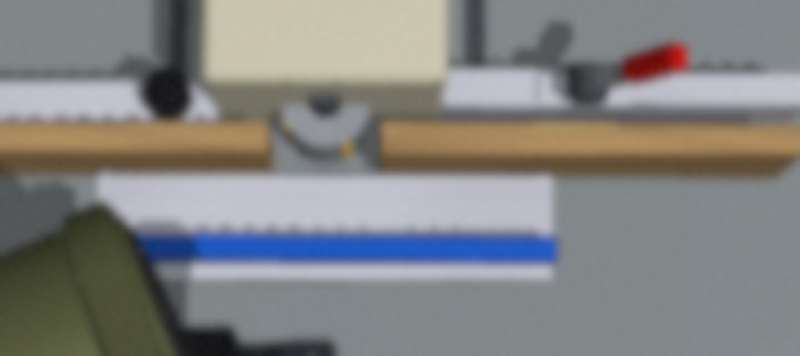

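Top crop: both plates are collinear (front edge at row ~172). The straightedge is flush and spans columns 97–555, middle 326, which is the opening middle. The lever points right, red tip at (685,55). Now the lever.

send_rows --xyz '[[0,-0.02,0],[0,-0.04,0],[0,-0.04,0],[0,-0.04,0],[0,-0.04,0],[0,-0.04,0],[0,-0.04,0],[0,-0.04,0],[0,-0.04,0],[0,-0.032,0],[-0.025,0,0],[-0.04,0,0],[-0.04,0,0],[-0.04,0,0],[-0.04,0,0],[-0.036,0,0],[0,0,0.02],[0,0,0.015],[0,0,0.01],[0,0,0]]' --rotation '[[0,0,0],[0,0,0],[0,0,0],[0,0,0],[0,0,0],[0,0,0],[0,0,0],[0,0,0],[0,0,0],[0,0,0],[0,0,0],[0,0,0],[0,0,0],[0,0,0],[0,0,0],[0,0,0],[0,0,0],[0,0,0],[0,0,0],[0,0,0]]' --jaw '[0,0,0,0,0,0,0,0,0,0,0,0,0,0,0,0,0,0,0,0]'

```text
time_s: 42.65
tool_pos: [0.6953, -0.2708, 0.2893]
tool_rot: [-180.0, -0.2, 179.7]
force: [-0.5, -0.6, 1.0]
grip_width: 0.0006
grasp_force: 0.0
```

```bash
python3 - <<'E'
from h import *
go([.698,-.24,.292],180)
E
```

```text
t 42.65 tcp [ 0.6953 -0.2708  0.2893] [-179.95   -0.22  179.72] F [-0.5 -0.6  1. ] w 0.0006 g 0.0
turn [-0.001 -0.004 -0.005] then shift [-0.0027  0.0308 -0.0027] | shift before turn [-0.0025  0.0308 -0.0028]
```

send_rows --xyz '[[-0.0025,0.01,-0.002],[0,0.01,0],[0,0.01,0],[0,0.01,0],[0,0.01,0],[0,0.01,0],[0,0.01,0],[0,0.01,0],[0,0.01,0],[0,0.01,0],[0,0.01,0],[0,0,0]]' --rotation '[[0,-0.004,-0.005],[0,0,0],[0,0,0],[0,0,0],[0,0,0],[0,0,0],[0,0,0],[0,0,0],[0,0,0],[0,0,0],[0,0,0],[0,0,0]]' --jaw '[0,0,0,0,0,0,0,0,0,0,0,0]'

```text
time_s: 43.85
tool_pos: [0.6989, -0.1573, 0.2943]
tool_rot: [-180.0, 0.3, -179.8]
force: [1.0, 0.5, 0.1]
grip_width: 0.0004
grasp_force: 0.0
```

send_rows --xyz '[[0,0.006,0],[0,0.006,0],[0,0.004,0],[0,0,0]]' --rotation '[[0,0,0],[0,0,0],[0,0,0],[0,0,0]]' --jaw '[0,0,0,0]'

```text
time_s: 44.25
tool_pos: [0.6985, -0.143, 0.2934]
tool_rot: [-180.0, 0.2, -179.9]
force: [-0.8, -0.6, 0.1]
grip_width: 0.0001
grasp_force: 0.2
```

send_rows --xyz '[[0,0.005,0],[0,0.005,0],[0,0,0]]' --rotation '[[0,0,0],[0,0,0],[0,0,0]]' --jaw '[0,0,0]'

```text
time_s: 44.55
tool_pos: [0.6987, -0.1327, 0.2941]
tool_rot: [-180.0, 0.2, -179.9]
force: [-0.1, -0.9, 0.4]
grip_width: 0.0002
grasp_force: 0.3
```

```bash
python3 - <<'E'
from h import *
s=cam('scene'); state()
for q in blobs(s,(0,120,60),(8,255,255),5,(130,130,230,230)): print(cen(q),q.reshape(-1,2).min(0),q.reshape(-1,2).max(0),cv2.contourArea(q))
P=np.array([.698,-.1485,.065])
for a in(.1,.8,1.2,1.6): t=P+[0,-.08*np.sin(.8-a),.08*np.cos(.8-a)]; print(a,px(s,[P*.4+t*.6,t]).round(0).tolist())
E
```

```text
t 44.6 tcp [ 0.6987 -0.1328  0.2941] [-180.      0.25 -179.87] F [0.7 0.1 0.1] w 0.0005 g 0.1
[174.81060606 187.97727273] [171 184] [178 191] 22.0
0.1 [[162.0, 176.0], [157.0, 165.0]]
0.8 [[167.0, 180.0], [165.0, 171.0]]
1.2 [[170.0, 185.0], [171.0, 179.0]]
1.6 [[174.0, 191.0], [177.0, 190.0]]
```

send_rows --xyz '[[0,0.004,0],[0,0.004,0],[0,0,0]]' --rotation '[[0,0,0],[0,0,0],[0,0,0]]' --jaw '[0,0,0]'

```text
time_s: 44.9
tool_pos: [0.6987, -0.125, 0.2941]
tool_rot: [-180.0, 0.3, -179.9]
force: [0.5, -1.5, 0.2]
grip_width: 0.0005
grasp_force: 0.4
```

send_rows --xyz '[[0,0.003,0],[0,0.003,0],[0,0,0]]' --rotation '[[0,0,0],[0,0,0],[0,0,0]]' --jaw '[0,0,0]'

```text
time_s: 45.2
tool_pos: [0.6987, -0.1201, 0.2941]
tool_rot: [-179.9, 0.3, -179.9]
force: [-0.5, -2.3, 0.8]
grip_width: 0.0004
grasp_force: 1.1
```

send_rows --xyz '[[0,0.003,0],[0,0.003,0],[0,0,0]]' --rotation '[[0,0,0],[0,0,0],[0,0,0]]' --jaw '[0,0,0]'

```text
time_s: 45.5
tool_pos: [0.6987, -0.1185, 0.2941]
tool_rot: [-179.5, 0.3, 179.8]
force: [-0.1, -10.8, 0.7]
grip_width: 0.0007
grasp_force: 3.9
```

```bash
python3 - <<'E'
from h import *
s=cam('scene'); state()
for q in blobs(s,(0,120,60),(8,255,255),5,(130,130,230,230)): print(cen(q),q.reshape(-1,2).min(0),q.reshape(-1,2).max(0),cv2.contourArea(q))
E
```

```text
t 45.55 tcp [ 0.6987 -0.1185  0.2941] [-179.51    0.26  179.82] F [-0.6 -9.6  0.8] w 0.0005 g 3.8
[177.07619048 191.01904762] [174 188] [180 193] 17.5
```

The force jumped, so the lever is at its stop. One last nudge, then I retreat.

send_rows --xyz '[[0,0.002,0],[0,0,0],[0,-0.01,0],[0,-0.02,0],[0,0,-0.03],[0,0,-0.04],[0.03,0,0],[0.04,0,0],[0.05,0,0],[0.05,0,0],[0.04,0,0],[0,-0.04,0],[0,-0.04,0],[0,-0.04,0],[0,-0.04,0],[0,0,0]]' --rotation '[[0,0,0],[0,0,0],[0,0,0],[0,0,0],[0,0,0],[0,0,0],[0,0,0],[0,0,0],[0,0,0],[0,0,0],[0,0,0],[0,0,0],[0,0,0],[0,0,0],[0,0,0],[0,0,0]]' --jaw '[0,0,0,0,0,0,0,0,0,0,0,0,0,0,0,0]'

```text
time_s: 47.15
tool_pos: [0.4868, -0.3093, 0.3626]
tool_rot: [-179.9, 0.3, 179.5]
force: [-0.7, -0.3, -0.5]
grip_width: 0.0003
grasp_force: 0.0
```

```bash
python3 - <<'E'
from h import *
state(); c=cam('top'); s=cam('scene')
a=cv2.resize(c['image'][110:250,120:360],(800,467),interpolation=cv2.INTER_CUBIC); cv2.imwrite('pics/t6.png',a)
b=cv2.resize(s['image'][140:310,130:330],(700,595),interpolation=cv2.INTER_CUBIC); cv2.imwrite('pics/s6.png',b)
print([rect(c,q,.03) for q in blobs(c,*COL['blue'],50,(200,150,360,250))])
for n in('yellow','green'): print(n,[rect(c,q,.046) for q in blobs(c,*COL[n],20,(115,180,215,262))])
for x,bx in((c,(270,90,360,150)),(s,(130,140,220,230))):
    for q in blobs(x,(0,120,60),(8,255,255),10,bx): print(x['name'],cen(q),q.reshape(-1,2).min(0),q.reshape(-1,2).max(0))
P=np.array([.698,-.1485,.065])
for A in(1.4,1.6): t=P+[0,-.08*np.sin(.8-A),.08*np.cos(.8-A)]; print(A,px(c,[P*.4+t*.6,t]).round(1).tolist(),px(s,[P*.4+t*.6,t]).round(1).tolist())
E
```

```text
t 47.15 tcp [ 0.4868 -0.3093  0.3626] [-179.91    0.27  179.53] F [-0.7 -0.3 -0.5] w 0.0003 g 0.0
[array([5.97100e-01, 1.45000e-02, 2.80700e-01, 1.45000e-02, 8.96693e+01])]
yellow [array([4.42000e-01, 3.39400e-01, 5.11000e-02, 3.70000e-02, 3.91276e+01]), array([ 4.02800e-01,  3.07800e-01,  2.94000e-02,  2.00000e-02,
       -4.48957e+01])]
green [array([4.72000e-01, 3.01800e-01, 4.67000e-02, 3.28000e-02, 3.80816e+01]), array([ 4.31900e-01,  2.70400e-01,  2.16000e-02,  1.20000e-02,
       -4.48599e+01])]
top [293.59259259 128.81481481] [288 125] [299 132]
scene [176.06227106 189.68498168] [171 186] [180 193]
1.4 [[298.9, 128.7], [293.2, 126.0]] [[172.1, 187.9], [174.1, 184.6]]
1.6 [[295.9, 129.3], [288.2, 127.1]] [[173.8, 191.2], [177.0, 190.2]]
```

View pics/t6.png

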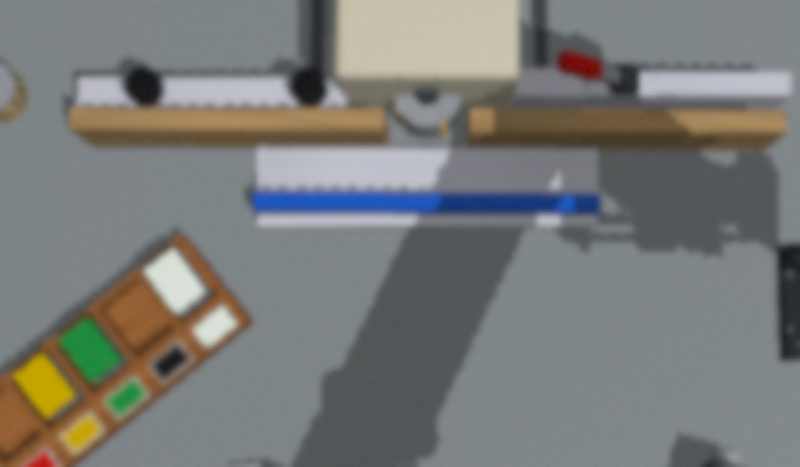

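View pics/s6.png

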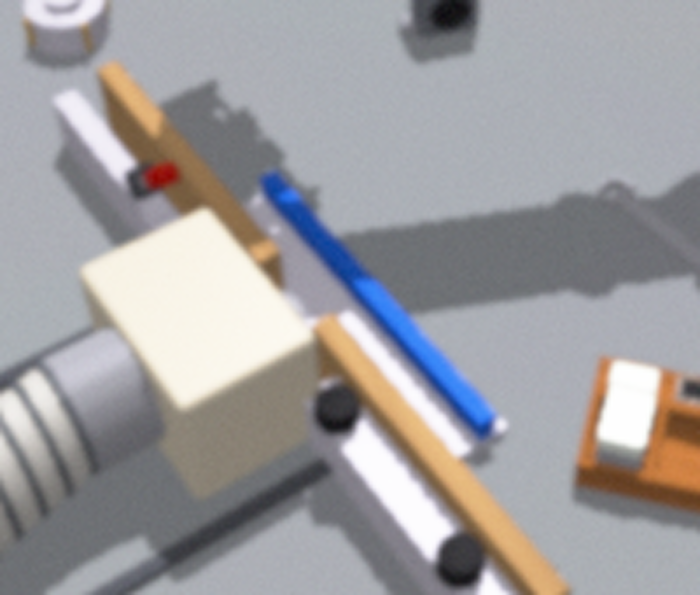

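```bash
python3 -c "
from cell import env
print(env.sign_off())"
```

```text
the job is handed in; nothing more can be done
None
```

I handed the job in at about 47 s of robot time: the green, yellow and white blocks (red and black were absent) stand in their own slots, the straightedge lies flush and centred with the plates in line, and the red lever was swung left to its stop afterwards; the final camera views agree, but the verdict was not shown.

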